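Load a drive cartridge into the desk dock

TASK

Take the larger of the two drive cartridges out of the stand and slide it, contact strip down as it stands, into the dock's slot until it is fully home on the slot's floor; lower it in, do not drop it, and let go. Only then press the dock's spring pedal all the way down to its stop for a moment and let it come back up. Leave the cartridge home in the dock, the smaller cartridge in the stand and everything else where it is.

Things in the scene. Friction and masses are not known exactly. Their poses are not given: they have to be found in the camera images.
- cartridge: larger drive cartridge: flat black slab 12 mm thick (its x), 100 wide (y), 110 tall (z up), 0.2 kg, brass contact strip along the lower edge; a half turn about z makes no difference. Origin: centre of its underside. Starts upright in one of the stand's two places, underside 12 mm and top 122 mm above the table, its lower 36 mm within the stand
- stand: aluminium stand fixed to the desk, 130 x 130 mm, 48 mm high, with two parallel upright places 70 mm apart (at x = -35 and +35 mm, each 15 mm across x and 114 mm along y, floor 12 mm above the table). Which cartridge stands in which varies. Origin at the centre of its underside
- dock: grey dock block fixed to the desk, 110 (x) x 140 (y) x 60 mm high, with one slot open to the top and its pedal on the -x side. Origin: centre of the block's underside, z up. It stands left or right of the robot's centre line, the stand on the other side
- dock_slot (a point): centre of the slot's mouth in the dock's top face, 60 mm above the table (axes as the dock's). Slot: 14 mm across the dock's x, 104 mm along its y, 45 mm deep (floor 15 mm above the table), 4 mm bevel round the mouth. A seated cartridge's top is 125 mm above the table
- pedal_pad (a point): middle of the pedal's black pad, on top. The pedal is a steel plate 50 mm wide, 86 long, hinged along the dock's y, 60 mm to -x of the dock's origin and 28 mm above the table, sloping up towards the dock's -x. The pad is 65 mm from the hinge, 52 mm above the table at rest; at the stop the plate is level, the pad 32 mm above the table, 125 mm to -x of the dock's origin
- pedal (a joint): angle of the pedal in rad: 0 up at rest, growing as it is pressed, 0.32 at its stop. Pressing at the pad takes about 3 N at first and 8 N at the stop; it springs back up when let go
- spare: the smaller drive cartridge, black slab 12 x 70 x 85 mm, upright in the other place of the stand; origin at the centre of its underside, x axis along its thickness, z up
- caliper: steel caliper, 200 mm long, lying flat between dock and stand; origin at the centre of its beam
- mouse: grey computer mouse, 100 mm long, 33 mm high
- mug: white mug, 90 mm high, 76 mm across, towards the far edge
- tape: roll of clear tape lying flat, 90 mm across, 24 mm high
- phone: black phone lying flat, 145 x 72 x 9 mm
- tissue_box: tissue box 120 x 230 x 85 mm
- pen_tray: white tray of upright pens, 80 x 160 mm, pens 106 mm high

How it is judged (in metres and radians):
On the way, in this order (a step that is already met when the one before it is completed fails the run):
1. the larger cartridge is fully home in the dock's slot and let go (z of cartridge in the frame of dock below 0.0185 m and horizontal distance between cartridge and dock_slot below 0.006 m and angle between the x axis of cartridge and the x axis of dock, either way round below 0.06 rad and angle between cartridge's own z axis and vertical below 0.06 rad and contact force between the fingers and cartridge below 0.3 N), for 0.2 s.
2. with the cartridge home, the pedal is pressed down to its stop (z of cartridge in the frame of dock below 0.0185 m and horizontal distance between cartridge and dock_slot below 0.006 m and angle between the x axis of cartridge and the x axis of dock, either way round below 0.06 rad and angle between cartridge's own z axis and vertical below 0.06 rad and value of joint pedal above 0.285 rad), for 0.15 s.
At the end, for the whole second after the job is handed in: Larger cartridge at rest in the slot: underside within 3.5 mm of the slot floor, 6 mm of the slot centre, upright and in line to 0.06 rad; pedal back up (under 0.06 rad); smaller cartridge within 20 mm, other loose things within 30 mm, of their starts (z of cartridge in the frame of dock below 0.0185 m and horizontal distance between cartridge and dock_slot below 0.006 m and angle between the x axis of cartridge and the x axis of dock, either way round below 0.06 rad and angle between cartridge's own z axis and vertical below 0.06 rad and linear speed of cartridge below 0.02 m/s and value of joint pedal below 0.06 rad and distance of spare from where it was at the start of the episode below 0.02 m and distance of each of caliper, mouse, mug, tape, phone, tissue_box, pen_tray from where it was at the start of the episode below 0.03 m); the robot touches nothing.
It fails at once if the pedal is pressed while the cartridge is not home in the dock (value of joint pedal above 0.15 rad and (z of cartridge in the frame of dock above 0.022 m or horizontal distance between cartridge and dock_slot above 0.01 m)).
It fails at once if the cartridge is dropped into the dock (faster than 0.5 m/s in or just above the slot) (horizontal distance between cartridge and dock_slot below 0.03 m and z of cartridge in the frame of dock below 0.065 m and linear speed of cartridge above 0.5 m/s).
It fails at once if the smaller cartridge or the mug is moved more than 50 mm (distance of any of spare, mug from where it was at the start of the episode above 0.05 m).
It also fails if it takes over 64 s, if anything falls off the work surface, if the arm or the gripper's body presses on something with over 40 N, if the wrist force passes 120 N, or if a joint passes its speed limit or range.

ROBOT

A 6-joint arm with a two-finger parallel gripper is mounted at the origin on the work surface. World frame = base frame: x ahead of the robot, y to its left, z up, the work surface at z = 0. Lengths are in m, angles in degrees, forces in N, time in s.
With the tool pointing down it reaches from about 0.35 to 0.875 m from the base axis. Payload 4.2 kg.
Tool frame: the origin (TCP) lies on the centre line of the jaws, within the pads' length; the fingertips stand 19 mm ahead of it and the grasp point (between the pads) is the TCP; z points along the fingers, y is the line along which they close (so a half turn about z gives the same grasp; the last joint's range is limited). The gripper opens to 87 mm and grips with 3 to 60 N. Pads are 19 mm wide; open, the fingers measure 117 mm over their backs; the gripper's body (75 mm by 190 mm) begins 51 mm behind the grasp point.
Start: joints at [89.301, 22.042, 0.453, 0, -68.411, -14.817], TCP at [0.167, 0.602, 0.242] pointing down, gripper open.
Joint ranges: [-179.83, 179.83], [-69.29, 118.12], [-61.27, 80.66], [-181.25, 117.63], [-171.15, -9.14], [-177.46, 177.46]. Speed limits (degrees/s): [159.86, 159.86, 180, 180, 180, 180].

INTERFACE

Orientations are given as a 3x3 rotation matrix whose columns are the frame's x, y, z axes.
In Python, from station import sense, capture, finish_job, search_frame, masks_of gives the robot as it stands.
- The arm moves only by the tool drive_tool, never from a script. Its argument "rows" is a list of rows, each a list of 7 numbers: the opening in per cent of the stroke, from 0 (shut) to 100 (fully open), then the shift along the world's x, y, z in mm, then the turn, a rotation vector about the world's x, y, z in rad. In form: [[fingers, dx, dy, dz, wx, wy, wz], ...]. A call has 1 to 5 rows; each row shifts and turns the commanded pose from where the row before left it; what a row does not reach is not made up. A row lasts 1/12 s, in which the tool goes at most 41.7 mm and 7.16 degrees, less where a joint would pass 70% of its speed; a pose out of reach is approached as far as the arm can. A call is refused whole if a number of a shift passes 41.7 or a number of a turn 0.125, either way. A call with a gripper value outside its range is refused whole. The fingers move at their own pace and stop on an object; the grip force is fixed at half the most. Time passes only in rows, so rows that do not move let the fingers close. It gives the time, the measured TCP pose, the force, the opening and the grip force at its end, in the units of the state.
- sense(): the state, without advancing time (a new reading comes with each control period).
- capture(name): name is "scene" or "top" or "wrist"; returns a dict with "frame" (480x640x3 uint8, red, green, blue), "z_map" (480x640 float32, m along the optical axis (not along the pixel's ray), 0 where there is no reading), "fx", "fy", "cx", "cy" (pixels), "R" (3x3) and "t" (3): a world point X has camera coordinates R X + t; the wrist camera has in their place "T_tool_cam" (4x4, takes a point from camera to tool coordinates, whose origin is the TCP and whose axes are the flange's). Camera axes: x right, y down, z forward; pixel columns grow to the right and rows downward; lengths in m; the calibration is good to about 2 mm. A picture is of the moment at which its call begins: read the wrist's pose just before it.
- finish_job(): hands the job in; it is judged then, once.
Trained networks look in a picture, given as the dict that the camera call returned (one of the last four; its "shot" number tells which), for a name from the list of things; names that differ only in an ending like _2 or _b are one class to them, and where a whole thing is asked for, a point or a joint stands for the part that bears it (a point fixed in the world has none). Each returns a list of dicts, best first, with "p" (0 to 1); they miss things now and then, are a little off and sometimes report something else, mostly with a low value. They report only what shows in the picture. A call takes as long as a camera call.
- search_frame(label, picture): "xy" ([column, row] in pixels, amid what is visible of it).
- masks_of(label, picture): "region" (480x640 bool, what is visible of it) and "xy" ([column, row] in pixels, amid what is visible of it).
The state is a dict: "time_s": time; "joints": joint angles; "joint_velocities": joint speeds; "effort": joint torques, N m; "tcp_pos": TCP position; "ee_rot": TCP orientation; "wrist_force": force on the tool from outside, world axes, zero at the start; "moment": the same for the moment, N m; "gripper_width": opening from 0.0 (shut) to 1.0 (fully open); "gripper_force": force on a finger pad.
Only numpy, scipy, OpenCV 4.12 (cv2) and the standard library are available. Lean on these libraries where they do the work, as an engineer would, in place of code of your own. Each camera call takes 0.05 s, during which the arm holds its last target. There are 200 camera calls.

## Working session

There is one attempt and no reset: what is moved stays moved. The work goes in short steps, Python scripts to look and compute and a tool call to move; the robot and the scene stay as the last step left them, time stands still between calls to the robot, and variables do not carry over. Pictures are saved under pics/ and viewed, at most 10 in all, crops included, and the job is handed in when it is done.

Besides the shell and the picture viewer there is one more tool, called as a command line: name --pt "numbers of a row" for each row, then --argument value for the rest. drive_tool: Moves the arm, as the interface text tells. Its arguments: {"type":"object","properties":{"rows":{"type":"array"}},"required":["rows"]}

```bash
mkdir -p pics
cat > h.py <<'E'
import numpy as np, cv2
from station import *
def cloud(d, s=None):
    z=d["z_map"]; v,u=np.indices(z.shape)
    P=np.stack([(u-d["cx"])/d["fx"]*z,(v-d["cy"])/d["fy"]*z,z],-1)
    if "R" in d: W=(P-d["t"])@np.array(d["R"])
    else:
        T=np.array(d["T_tool_cam"]); W=(P@T[:3,:3].T+T[:3,3])@np.array(s["ee_rot"]).T+np.array(s["tcp_pos"])
    W[z<=0]=np.nan
    return W
def save(n,d): cv2.imwrite(f"pics/{n}.png",d["frame"][...,::-1])
E
python3 - <<'E'
from h import *
s=sense(); print(s)
d=capture("top"); save("top",d); W=cloud(d)
for l in ["cartridge","spare","stand","dock","pedal_pad","caliper","mug","pen_tray","tissue_box","phone","tape","mouse"]:
    for m in masks_of(l,d)[:2]:
        r=W[m["region"]]; r=r[~np.isnan(r[:,0])]
        print(l,round(m["p"],2),np.round(m["xy"]),len(r),np.round(np.median(r,0),3),np.round(np.percentile(r,2,0),3),np.round(np.percentile(r,98,0),3))
save("scene",capture("scene"))
E
```

```text
{'time_s': 0.0, 'joints': array([ 8.93022126e+01,  2.20888728e+01,  3.81577444e-01, -3.13878994e-02,
       -6.84139936e+01, -1.48177430e+01]), 'joint_velocities': array([ 0.06585182,  0.00514717, -0.05636999,  0.04391844, -0.02643254,
        0.00787078]), 'effort': array([ 1.34698035e-03, -3.90662885e+01,  1.87403530e+01,  4.21983227e+00,
        1.10002587e-02, -1.89510042e-04]), 'tcp_pos': array([0.16699349, 0.60168571, 0.24048555]), 'ee_rot': array([[ 9.63503918e-01, -2.67693694e-01, -5.35143300e-04],
       [-2.67694225e-01, -9.63501608e-01, -2.11047732e-03],
       [ 4.93500414e-05,  2.17670794e-03, -9.99997630e-01]]), 'wrist_force': array([-0.36218872, -0.15192004, -0.59370954]), 'moment': array([-0.03690971,  0.00900187,  0.00831053]), 'gripper_force': 0.0, 'gripper_width': 0.9997689868467354}
cartridge 0.84 [380. 248.] 318 [ 0.592 -0.17   0.12 ] [ 0.589 -0.217  0.03 ] [ 0.6   -0.125  0.128]
spare 0.62 [380. 274.] 202 [ 0.525 -0.168  0.095] [ 0.517 -0.205  0.036] [ 0.534 -0.139  0.102]
stand 0.97 [376. 264.] 2034 [ 0.557 -0.171  0.013] [ 0.497 -0.236  0.006] [ 0.623 -0.108  
[... 423 characters left out ...]
 ] [ 0.439 -0.515  0.002] [ 0.577 -0.441  0.016]
mug 0.73 [307. 175.] 980 [0.789 0.006 0.026] [ 0.746 -0.032 -0.   ] [0.818 0.066 0.094]
pen_tray 0.91 [379. 179.] 2100 [ 0.786 -0.175  0.01 ] [ 0.738 -0.253 -0.001] [ 0.829 -0.097  0.106]
tissue_box 0.78 [126. 290.] 4848 [0.496 0.458 0.085] [0.437 0.351 0.021] [0.555 0.577 0.091]
phone 0.61 [493. 277.] 1608 [ 0.507 -0.477  0.01 ] [ 0.437 -0.516  0.   ] [ 0.578 -0.441  0.016]
tape 0.79 [219. 177.] 551 [0.776 0.218 0.023] [0.734 0.174 0.003] [0.818 0.259 0.03 ]
tape 0.72 [383. 275.] 197 [ 0.524 -0.173  0.095] [ 0.516 -0.207  0.034] [ 0.534 -0.139  0.102]
mouse 0.56 [319. 336.] 873 [ 0.374 -0.015  0.033] [ 0.327 -0.042  0.013] [0.422 0.013 0.039]
```

View pics/top.png

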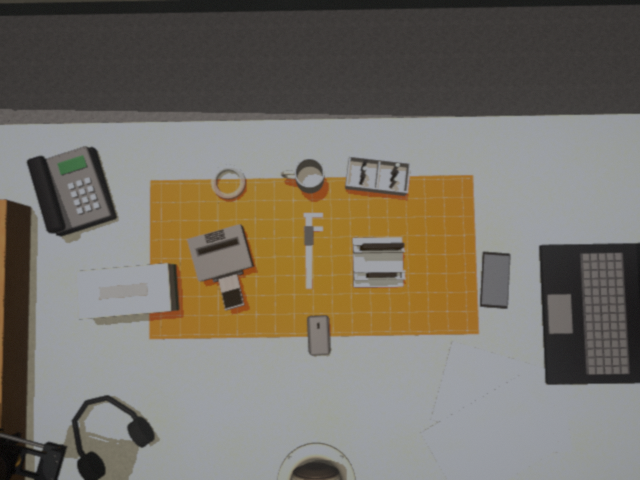

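View pics/scene.png

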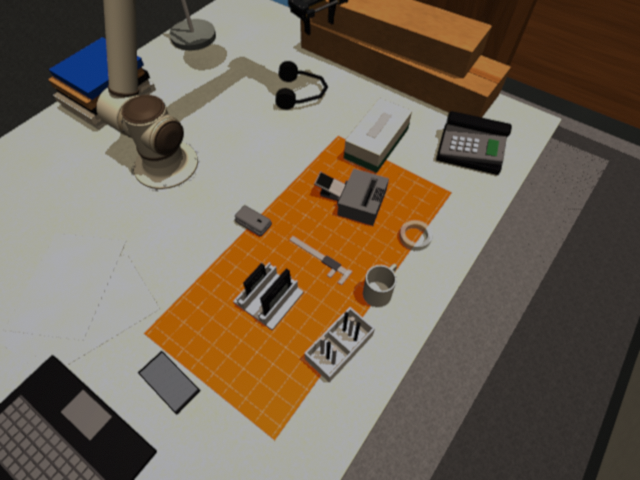

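Run:
```python
from h import *
d=capture("top"); W=cloud(d)
def rect(l,lo,hi):
    m=masks_of(l,d)[0]; r=W[m["region"]]; r=r[(r[:,2]>lo)&(r[:,2]<hi)]
    c,s,a=cv2.minAreaRect((r[:,:2]*1000).astype(np.float32)); print(l,len(r),c,s,a)
rect("cartridge",.112,.135); rect("spare",.085,.11); rect("dock",.054,.072); rect("stand",.042,.056); rect("stand",.0,.056)
# slot (dock-mouth) points
w=W.reshape(-1,3); q=w[(w[:,0]>.5)&(w[:,0]<.66)&(w[:,1]>.12)&(w[:,1]<.32)&(w[:,2]>.056)]
print(len(q),cv2.minAreaRect((q[:,:2]*1000).astype(np.float32)))
```

```text
cartridge 197 (594.3677368164062, -173.93743896484375) (98.0249252319336, 12.012188911437988) 89.56605529785156
spare 138 (525.4608764648438, -173.264892578125) (68.7549057006836, 10.129844665527344) 89.07688903808594
dock 2289 (545.4930419921875, 221.7596893310547) (201.3003692626953, 140.62306213378906) 15.162031173706055
stand 263 (559.7673950195312, -171.64901733398438) (127.9772720336914, 91.90558624267578) 88.86296081542969
stand 1971 (560.873291015625, -172.8861083984375) (132.74046325683594, 128.84141540527344) 89.05817413330078
2007 ((588.4981689453125, 233.56805419921875), (111.84918212890625, 141.04434204101562), 14.876672744750977)
```

The top picture shows the cartridge as the upper slab in the stand at about (381,246) and the spare at (381,275). The dock is at (220,252) with its slot near (217,247) and the pedal at (231,290). The scene picture agrees. I'll go over the dock first for a close look, turning the tool on the way.

drive_tool --pt "40 30 -26 5 0 0 -0.094" --pt "40 30 -26 5 0 0 -0.094" --pt "40 30 -26 0 0 0 -0.094" --pt "40 30 -26 0 0 0 -0.094" --pt "40 30 -26 0 0 0 -0.094"

```text
time_s: 1.42
tcp_pos: [0.3182, 0.4709, 0.2519]
ee_rot: [[0.735, -0.678, 0.0], [-0.678, -0.735, 0.001], [-0.0, -0.001, -1.0]]
wrist_force: [1.1, 0.8, -0.5]
gripper_width: 0.707
gripper_force: 0.0
```

drive_tool --pt "40 30 -26 0 0 0 -0.094" --pt "40 30 -26 0 0 0 -0.094" --pt "40 30 -26 0 0 0 -0.094" --pt "40 30 -26 0 0 0 -0.094" --pt "40 30 -26 0 0 0 -0.094"

```text
time_s: 1.83
tcp_pos: [0.4684, 0.3407, 0.2519]
ee_rot: [[0.348, -0.937, 0.0], [-0.937, -0.348, 0.0], [-0.0, -0.001, -1.0]]
wrist_force: [1.1, 1.1, -0.3]
gripper_width: 0.416
gripper_force: 0.0
```

drive_tool --pt "40 30 -26 0 0 0 -0.094" --pt "40 30 -26 0 0 0 -0.094" --pt "40 30 -26 0 0 0 -0.094" --pt "40 30 -26 0 0 0 -0.094" --pt "40 0 0 0 0 0 0"

```text
time_s: 2.25
tcp_pos: [0.5911, 0.2337, 0.2508]
ee_rot: [[-0.025, -1.0, 0.001], [-1.0, 0.025, -0.001], [0.001, -0.001, -1.0]]
wrist_force: [-0.3, 0.8, 0.5]
gripper_width: 0.402
gripper_force: 0.0
```

Run:
```python
from h import *
s=sense(); d=capture("wrist"); save("w1",d); W=cloud(d,s)
print(s["tcp_pos"],s["ee_rot"],s["joints"],d["T_tool_cam"])
np.savez("w1.npz",W=W)
w=W.reshape(-1,3); w=w[~np.isnan(w[:,0])]
q=w[(w[:,2]>.054)&(w[:,2]<.068)&(w[:,0]>.5)]; print(len(q),cv2.minAreaRect((q[:,:2]*1000).astype(np.float32)), np.median(q[:,2]))
```

```text
[0.5911364  0.23367159 0.25079144] [[-2.54119447e-02 -9.99676918e-01  5.40833185e-04]
 [-9.99675987e-01  2.54111193e-02 -1.48193124e-03]
 [ 1.46770928e-03 -5.78316703e-04 -9.99998756e-01]] [ 36.16931916  22.75740416   2.86606289   0.09232708 -70.13377777
 -37.65684445] [[ 1.03667071e-04 -9.62701419e-01 -2.70566013e-01  7.42256215e-02]
 [ 9.99999905e-01 -1.46487651e-05  4.35270662e-04 -1.52546342e-04]
 [-4.22999142e-04 -2.70566033e-01  9.62701326e-01 -1.42874750e-01]
 [ 0.00000000e+00  0.00000000e+00  0.00000000e+00  1.00000000e+00]]
21745 ((614.4794921875, 199.9033966064453), (151.15328979492188, 406.50799560546875), 34.866336822509766) 0.05964804471354107
```

View pics/w1.png

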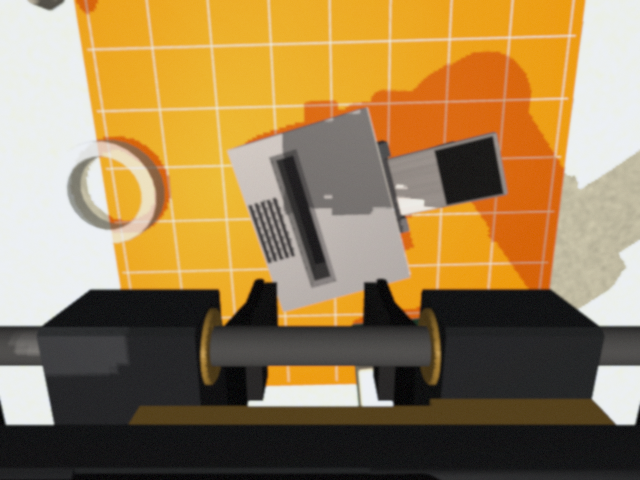

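The wrist picture shows the slot running from about (285,155) to (322,283), and the pedal pad at (470,170).

Run:
```python
from h import *
W=np.load("w1.npz")["W"]; z=W[...,2]
def fit(M,W=W):
    n,L,st,_=cv2.connectedComponentsWithStats(M.astype(np.uint8),connectivity=4)
    k=1+np.argmax(st[1:,4]); print(n,st[k],cv2.minAreaRect((W[L==k][:,:2]*1000).astype(np.float32)), np.median(W[L==k],0))
    return L==k
box=np.zeros(z.shape,bool); box[100:290,220:420]=1
print("top"); t=fit((z>.056)&(z<.068)&box)
# slot: project all to plane z=.06 along rays; low pixels inside the hull
box2=np.zeros(z.shape,bool); box2[140:295,268:340]=1
print("slot deep"); m=fit((z<.053)&box2)
# mouth boundary: contour pixels reprojected on z=.06
s=sense(); d=capture("wrist"); T=np.array(d["T_tool_cam"]); R=np.array(s["ee_rot"]); C=R@T[:3,3]+s["tcp_pos"]
print("C",C)
def plane(M,h):
    P=W[M]; k=(h-C[2])/(P[:,2]-C[2]); return C+(P-C)*k[:,None]
print("slot on top plane", cv2.minAreaRect((plane(m,.06)[:,:2]*1000).astype(np.float32)))
dk=(d["frame"].max(2)<70)&box2
n,L,st,_=cv2.connectedComponentsWithStats(dk.astype(np.uint8)); k=1+np.argmax(st[1:,4]); print(st[k], cv2.minAreaRect((plane((L==k)&~np.isnan(z),.06)[:,:2]*1000).astype(np.float32)))
q=fit((z>.03)&(z<.06)&(np.indices(z.shape)[1]>385)&(np.indices(z.shape)[0]<240))
dd=(d["frame"].max(2)<60)&(np.indices(z.shape)[1]>425)&(np.indices(z.shape)[0]<220)
fit(dd)
```

```text
top
13 [  227   107   183   183 20510] ((590.089599609375, 235.9075164794922), (110.49510192871094, 140.80557250976562), 15.078675270080566) [0.58344442 0.22563815 0.05965886]
slot deep
3 [ 277  155   53  124 2109] ((606.1134643554688, 240.5832061767578), (13.281124114990234, 104.01512145996094), 16.701435089111328) [0.60676719 0.24391244 0.01561043]
C [0.58789486 0.16132688 0.39364584]
slot on top plane ((604.154541015625, 238.06378173828125), (13.631633758544922, 101.59256744384766), 15.053472518920898)
[ 275  152   51  125 2036] ((606.6484375, 236.22320556640625), (13.982400894165039, 101.97005462646484), 13.780804634094238)
5 [ 386  131  122  109 7599] ((493.1652526855469, 216.53260803222656), (97.4255142211914, 78.774658203125), 4.826873302459717) [0.49268884 0.20903812 0.04728036]
2 [ 433  136   66   66 3166] ((475.7088623046875, 203.27394104003906), (39.866641998291016, 43.700416564941406), 16.522417068481445) [nan nan nan]
```

drive_tool --pt "40 0 -40 0 0 0 0" --pt "40 0 -40 0 0 0 0" --pt "40 0 -40 0 0 0 0" --pt "40 0 -40 0 0 0 0" --pt "40 0 -40 0 0 0 0"

```text
time_s: 2.77
tcp_pos: [0.5862, 0.038, 0.252]
ee_rot: [[-0.013, -1.0, 0.001], [-1.0, 0.013, 0.0], [-0.0, -0.001, -1.0]]
wrist_force: [0.6, 0.0, 0.1]
gripper_width: 0.401
gripper_force: 0.0
```

drive_tool --pt "40 0 -40 0 0 0 0" --pt "40 0 -40 0 0 0 0" --pt "40 0 -40 0 0 0 0" --pt "40 0 -40 0 0 0 0.01" --pt "40 0 -30 0 0 0 0"

```text
time_s: 3.18
tcp_pos: [0.5866, -0.1529, 0.252]
ee_rot: [[-0.004, -1.0, 0.0], [-1.0, 0.004, -0.0], [0.0, -0.0, -1.0]]
wrist_force: [0.3, 0.5, -0.0]
gripper_width: 0.4
gripper_force: 0.0
```

drive_tool --pt "40 0 -20 0 0 0 0" --pt "40 0 0 0 0 0 0" --pt "40 0 0 0 0 0 0"

```text
time_s: 3.43
tcp_pos: [0.5869, -0.1714, 0.2516]
ee_rot: [[-0.006, -1.0, -0.0], [-1.0, 0.006, 0.0], [-0.0, 0.0, -1.0]]
wrist_force: [-0.3, 0.4, 0.7]
gripper_width: 0.403
gripper_force: 0.0
```

Run:
```python
from h import *
s=sense(); d=capture("wrist"); save("w2",d); W=cloud(d,s)
print(s["tcp_pos"],np.degrees(np.arctan2(*s["ee_rot"][[1,0],1])))
for l,lo,hi in (("cartridge",.112,.135),("spare",.088,.11)):
    for m in masks_of(l,d)[:2]:
        r=W[m["region"]]; r=r[(r[:,2]>lo)&(r[:,2]<hi)]
        print(l,m["p"],m["xy"],len(r),len(r)>3 and (cv2.minAreaRect((r[:,:2]*1000).astype(np.float32)),np.median(r[:,2])))
```

```text
[ 0.58690146 -0.17144609  0.25155587] 179.65493639974773
cartridge 0.58 [308.7, 217.3] 2755 (((596.183349609375, -173.44827270507812), (99.53721618652344, 12.064715385437012), 89.72917175292969), np.float64(0.12160755959447542))
spare 0.72 [399.7, 215.1] 1773 (((526.343017578125, -172.890625), (69.64786529541016, 12.45561408996582), 89.70439147949219), np.float64(0.09658296270638639))
```

View pics/w2.png

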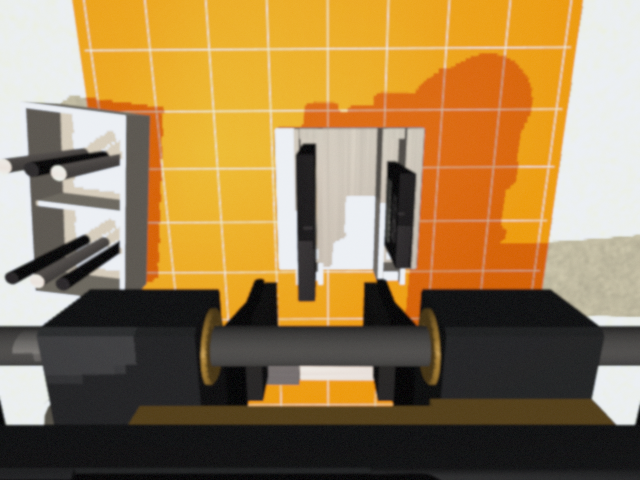

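The wrist picture shows the cartridge edge-on from (306,145) to (306,300), between the fingers, and the spare at (400,215). The yaw matches, so I'll shift 9 mm in x and descend.

drive_tool --pt "40 5 -2 -10 0 0 0" --pt "40 4 0 -25 0 0 0" --pt "40 0 0 -35 0 0 0" --pt "40 0 0 -35 0 0 0" --pt "40 0 0 -25 0 0 0"

```text
time_s: 4.0
tcp_pos: [0.5949, -0.1723, 0.1178]
ee_rot: [[-0.005, -1.0, -0.004], [-1.0, 0.005, 0.001], [-0.001, 0.004, -1.0]]
wrist_force: [-0.4, 1.1, -0.5]
gripper_width: 0.401
gripper_force: 0.0
```

drive_tool --pt "40 0 0 -15 0 0 0" --pt "40 0 0 -10 0 0 0" --pt "40 0 0 0 0 0 0" --pt "40 0 0 0 0 0 0"

```text
time_s: 4.33
tcp_pos: [0.5966, -0.1734, 0.0965]
ee_rot: [[-0.005, -1.0, -0.0], [-1.0, 0.005, -0.0], [0.0, 0.0, -1.0]]
wrist_force: [-0.2, 0.2, 0.2]
gripper_width: 0.399
gripper_force: 0.0
```

drive_tool --pt "0 0 0 0 0 0 0" --pt "0 0 0 0 0 0 0" --pt "0 0 0 0 0 0 0" --pt "0 0 0 0 0 0 0" --pt "0 0 0 0 0 0 0"

```text
time_s: 4.75
tcp_pos: [0.5964, -0.1739, 0.0974]
ee_rot: [[-0.006, -1.0, 0.001], [-1.0, 0.006, -0.0], [0.0, -0.001, -1.0]]
wrist_force: [-0.5, 1.1, 2.1]
gripper_width: 0.134
gripper_force: 30.0
```

drive_tool --pt "0 0 0 0 0 0 0" --pt "0 0 0 0 0 0 0" --pt "0 0 0 0 0 0 0"

```text
time_s: 5.0
tcp_pos: [0.5965, -0.1739, 0.0974]
ee_rot: [[-0.006, -1.0, 0.001], [-1.0, 0.006, -0.0], [0.0, -0.001, -1.0]]
wrist_force: [-1.2, 1.0, 4.6]
gripper_width: 0.136
gripper_force: 30.0
```

drive_tool --pt "0 0 0 4 0 0 0" --pt "0 0 0 8 0 0 0" --pt "0 0 0 12 0 0 0" --pt "0 0 0 12 0 0 0" --pt "0 0 0 0 0 0 0"

```text
time_s: 5.42
tcp_pos: [0.5975, -0.1741, 0.135]
ee_rot: [[-0.006, -1.0, 0.004], [-1.0, 0.006, -0.001], [0.001, -0.004, -1.0]]
wrist_force: [0.6, 0.4, -1.5]
gripper_width: 0.135
gripper_force: 30.0
```

drive_tool --pt "0 0 0 15 0 0 0" --pt "0 0 0 20 0 0 0" --pt "0 0 10 20 0 0 0.02" --pt "0 0 25 5 0 0 0.02" --pt "0 0 35 0 0 0 0.025"

```text
time_s: 5.83
tcp_pos: [0.5968, -0.1049, 0.194]
ee_rot: [[0.056, -0.998, 0.003], [-0.998, -0.056, -0.0], [0.0, -0.003, -1.0]]
wrist_force: [1.5, 0.8, -2.5]
gripper_width: 0.137
gripper_force: 30.0
```

drive_tool --pt "0 2 38 0 0 0 0.025" --pt "0 2 38 0 0 0 0.025" --pt "0 2 38 0 0 0 0.025" --pt "0 2 38 0 0 0 0.025" --pt "0 1 38 0 0 0 0.025"

```text
time_s: 6.25
tcp_pos: [0.6045, 0.0879, 0.1917]
ee_rot: [[0.184, -0.983, -0.001], [-0.983, -0.184, -0.0], [-0.0, 0.001, -1.0]]
wrist_force: [-0.1, 0.1, -1.7]
gripper_width: 0.138
gripper_force: 30.0
```

drive_tool --pt "0 0 38 0 0 0 0.025" --pt "0 0 38 0 0 0 0.025" --pt "0 0 30 0 0 0 0.025" --pt "0 0 20 0 0 0 0" --pt "0 0 15 0 0 0 0"

```text
time_s: 6.67
tcp_pos: [0.6044, 0.2294, 0.1913]
ee_rot: [[0.258, -0.966, -0.002], [-0.966, -0.258, -0.0], [0.0, 0.002, -1.0]]
wrist_force: [-0.3, -0.9, -2.5]
gripper_width: 0.133
gripper_force: 30.0
```

drive_tool --pt "0 0 0 0 0 0 0" --pt "0 0 0 0 0 0 0" --pt "0 0 0 0 0 0 0"

```text
time_s: 6.92
tcp_pos: [0.6049, 0.2263, 0.192]
ee_rot: [[0.255, -0.967, -0.001], [-0.967, -0.255, -0.001], [0.0, 0.001, -1.0]]
wrist_force: [-0.4, -0.3, -2.2]
gripper_width: 0.135
gripper_force: 30.0
```

Run:
```python
from h import *
s=sense(); d=capture("wrist"); save("w3",d); W=cloud(d,s)
print(s["tcp_pos"],np.degrees(np.arctan2(*s["ee_rot"][[1,0],1])))
np.savez("w3.npz",W=W)
for m in masks_of("cartridge",d)[:2]:
    r=W[m["region"]]; z0=s["tcp_pos"][2]+.025; r2=r[abs(r[:,2]-z0)<.01]
    print(m["p"],m["xy"],len(r),len(r2),len(r2)>3 and cv2.minAreaRect((r2[:,:2]*1000).astype(np.float32)), np.nanpercentile(r,[2,50,98],0))
```

```text
[0.60488363 0.22628357 0.19200681] -165.21140377803903
0.83 [319.6, 266.7] 7686 6539 ((609.0462646484375, 210.05160522460938), (12.081993103027344, 65.72516632080078), 14.86147403717041) [[0.5979881  0.1774488  0.13340832]
 [0.61253618 0.19566127 0.21611347]
 [0.62186183 0.23958088 0.21746463]]
```

View pics/w3.png

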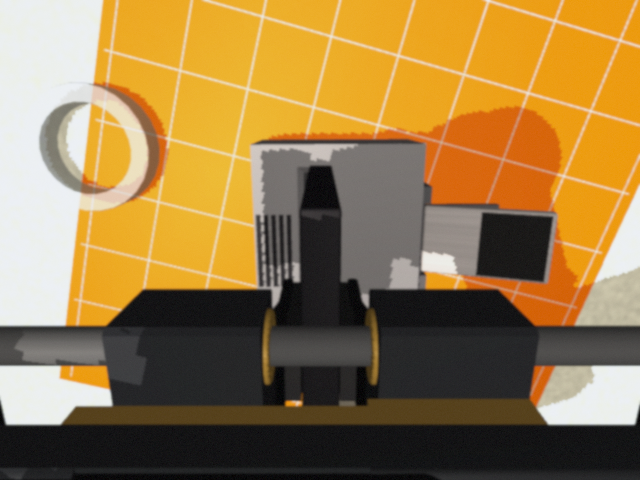

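The picture shows the cartridge at (320,190–290), gripped straight and parallel to the slot, whose end shows near (305,180). I'll re-measure the dock from this view.

Run:
```python
from h import *
W=np.load("w3.npz")["W"]; z=W[...,2]
M=(z>.054)&(z<.068); M[:, :240]=0; M[:,432:]=0; M[:135]=0; M[300:]=0
n,L,st,_=cv2.connectedComponentsWithStats(M.astype(np.uint8)); 
P=W[M]; a=np.radians(15.05); U=P[:,:2]@np.array([[np.cos(a),-np.sin(a)],[np.sin(a),np.cos(a)]])
print(len(P),np.percentile(U,[.5,50,99.5],0), U.min(0),U.max(0), np.median(P[:,2]))
f=lambda x,y:(np.array([x,y])@np.array([[np.cos(a),-np.sin(a)],[np.sin(a),np.cos(a)]])).round(4)
print("dock centre w1",f(.5901,.2359),"slot deep",f(.6061,.2406),"slot mouth",f(.6042,.2381),"dark",f(.6066,.2362),"tcp",f(.6049,.2263))
# edge angle: -y edge pixels
for lo in (-1,):
    e=U[(U[:,1]<U[:,1].min()+.004)]; print(np.polyfit(e[:,0],e[:,1],1))
b=(z<.05)&(np.indices(z.shape)[1]>296)&(np.indices(z.shape)[1]<312)&(np.indices(z.shape)[0]>155)&(np.indices(z.shape)[0]<215)
Q=W[b][:,:2]@np.array([[np.cos(a),-np.sin(a)],[np.sin(a),np.cos(a)]]); print(len(Q), len(Q) and (Q.min(0),Q.max(0)))
```

```text
19527 [[0.57648557 0.00422263]
 [0.61976196 0.04512431]
 [0.68560971 0.10433594]] [0.5757466  0.00406742] [0.68623956 0.10971747] 0.05973027216670898
dock centre w1 [0.6311 0.0746] slot deep [0.6478 0.075 ] slot mouth [0.6453 0.073 ] dark [0.6471 0.0706] tcp [0.6429 0.0615]
[0.00292259 0.00410807]
29 (array([0.65206501, 0.02309355]), array([0.65306694, 0.03386531]))
```

drive_tool --pt "0 0 7 0 0 0 0" --pt "0 0 6 -6 0 0 0.003" --pt "0 0 0 -14 0 0 0" --pt "0 0 0 -10 0 0 0" --pt "0 0 0 -6 0 0 0"

```text
time_s: 7.43
tcp_pos: [0.6043, 0.2399, 0.1544]
ee_rot: [[0.259, -0.966, -0.003], [-0.966, -0.259, -0.001], [0.001, 0.003, -1.0]]
wrist_force: [-0.3, -0.8, -2.9]
gripper_width: 0.136
gripper_force: 30.0
```

drive_tool --pt "0 0 0 0 0 0 0" --pt "0 0 0 0 0 0 0"

```text
time_s: 7.6
tcp_pos: [0.6051, 0.2401, 0.1561]
ee_rot: [[0.259, -0.966, -0.001], [-0.966, -0.259, -0.001], [0.001, 0.001, -1.0]]
wrist_force: [-0.1, 0.4, -2.9]
gripper_width: 0.138
gripper_force: 30.0
```

Run:
```python
from h import *
s=sense(); d=capture("wrist"); save("w4",d); W=cloud(d,s); z=W[...,2]
print(s["tcp_pos"],np.degrees(np.arctan2(*s["ee_rot"][[1,0],1])))
a=np.radians(15.05); A=np.array([[np.cos(a),-np.sin(a)],[np.sin(a),np.cos(a)]]); U=W[...,:2]@A
print("tcp",s["tcp_pos"][:2]@A)
M=(z>.054)&(z<.066)&(U[...,0]>.56)&(U[...,0]<.70)&(U[...,1]>-.01)&(U[...,1]<.05)
print("dock",M.sum(),np.percentile(U[M],[.2,99.8],0))
for m in masks_of("cartridge",d)[:1]:
    r=m["region"]&(abs(z-s["tcp_pos"][2]-.025)<.006); print("cart",r.sum(),np.percentile(U[r],[.2,99.8],0))
cv2.imwrite("pics/w4c.png",cv2.resize(d["frame"][80:320,200:480,::-1],None,fx=2.5,fy=2.5))
```

```text
[0.60513997 0.24007387 0.15605711] -164.98485653838895
tcp [0.64672145 0.07470746]
dock 15211 [[0.57627656 0.00435258]
 [0.68592253 0.04984216]]
cart 6288 [[0.64066314 0.02521295]
 [0.65255301 0.08991953]]
```

View pics/w4c.png

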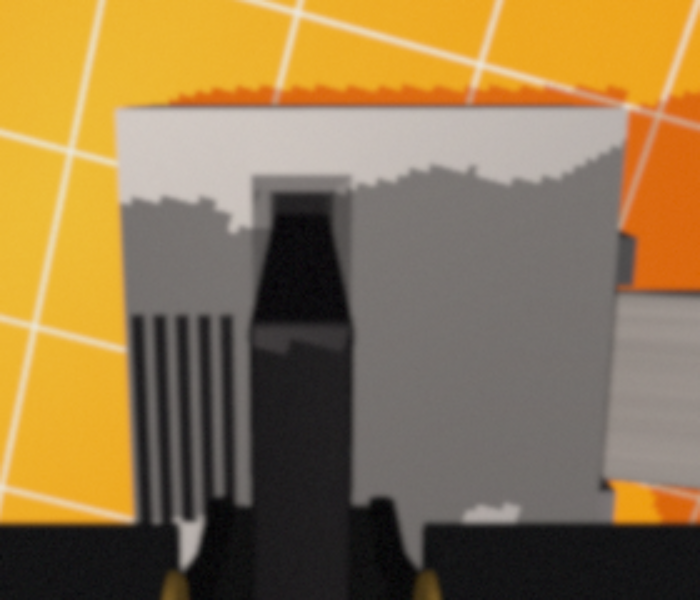

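The cartridge's lower end (about 278–330 in the crop) is centred over the slot mouth (272–333). I'll lower it slowly.

drive_tool --pt "0 0 0 -8 0 0 0" --pt "0 0 0 -8 0 0 0" --pt "0 0 0 -6 0 0 0" --pt "0 0 0 -4 0 0 0" --pt "0 0 0 0 0 0 0"

```text
time_s: 8.12
tcp_pos: [0.6065, 0.2402, 0.141]
ee_rot: [[0.263, -0.965, 0.007], [-0.965, -0.263, -0.001], [0.002, -0.007, -1.0]]
wrist_force: [-13.2, -2.8, 35.5]
gripper_width: 0.136
gripper_force: 30.0
```

The bevel is pushing the tool towards -x. I'll ease up, shift about 2 mm along the dock's -x, and try again.

drive_tool --pt "0 0 0 13 0 0 0" --pt "0 -2 -0.5 0 0 0 0" --pt "0 0 0 0 0 0 0" --pt "0 0 0 0 0 0 0"

```text
time_s: 8.45
tcp_pos: [0.6023, 0.2393, 0.1419]
ee_rot: [[0.259, -0.966, -0.002], [-0.966, -0.259, -0.001], [0.0, 0.002, -1.0]]
wrist_force: [0.1, -0.6, -3.4]
gripper_width: 0.13
gripper_force: 30.0
```

Run:
```python
from h import *
s=sense(); d=capture("wrist"); W=cloud(d,s); z=W[...,2]
print(s["tcp_pos"],s["ee_rot"],s["wrist_force"])
a=np.radians(15.05); A=np.array([[np.cos(a),-np.sin(a)],[np.sin(a),np.cos(a)]]); U=W[...,:2]@A
print("tcp",s["tcp_pos"][:2]@A)
for m in masks_of("cartridge",d)[:1]:
    r=m["region"]&(abs(z-s["tcp_pos"][2]-.025)<.006); print("cart",r.sum(),np.percentile(U[r],[.2,99.8],0),np.median(z[r]))
    r=m["region"]&(z<s["tcp_pos"][2]+.018); Q=np.c_[U[r],z[r]]
    for k in (.07,.08,.09,.1,.11,.12,.13,.14,.15): 
        q=Q[abs(Q[:,2]-k)<.004]; len(q)>5 and print(k,len(q),q[:,0].min(),q[:,0].max(),np.median(q[:,1]))
cv2.imwrite("pics/w5c.png",cv2.resize(d["frame"][80:320,200:480,::-1],None,fx=2.5,fy=2.5))
```

```text
[0.60231901 0.23931306 0.14192284] [[ 2.58639355e-01 -9.65971238e-01 -2.29151102e-03]
 [-9.65973910e-01 -2.58637880e-01 -9.23459250e-04]
 [ 2.99363523e-04  2.45238276e-03 -9.99996948e-01]] [ 0.09740176 -0.56407473 -3.43855114]
tcp [0.6437997  0.07470524]
cart 6538 [[0.63768985 0.02566758]
 [0.64965575 0.08696233]] 0.1699863867713221
0.07 44 0.6377591396094832 0.6490016934162661 0.026311475115700086
0.08 53 0.6379103485239702 0.6488447757159694 0.026258402273509788
0.09 59 0.6376724317756236 0.6490013880056559 0.026224779336712512
0.1 68 0.6376674701583052 0.6491573114152217 0.02618445819537643
0.11 83 0.6375645852676004 0.6490147299316298 0.02612953263251624
0.12 95 0.6349349328149436 0.6491488916983118 0.026074435443181245
0.13 110 0.6376557991969031 0.6492944603731751 0.026047261258987632
0.14 129 0.6376142125097021 0.6511913283339476 0.026013608581546808
0.15 164 0.6376180720120154 0.6492670345498631 0.025961606723674167
```

View pics/w5c.png

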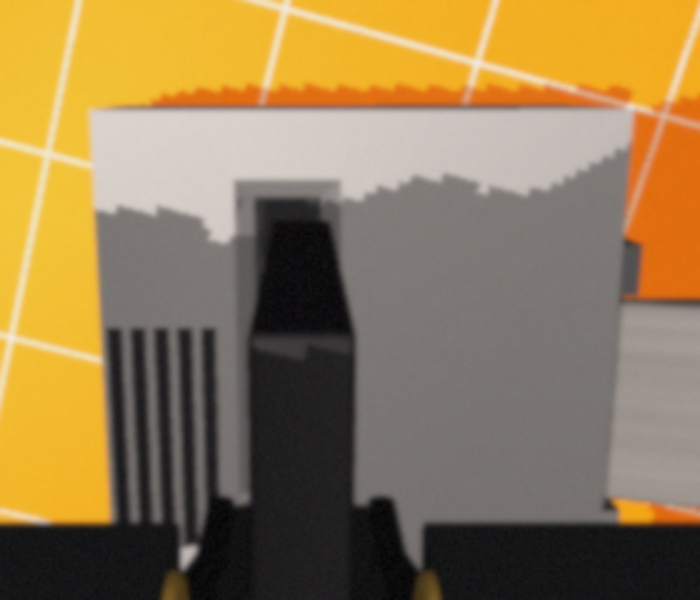

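The cartridge is upright but slipped about 2.5 mm in the grip. It now sits about 13 crop pixels to the right of the slot (cartridge 302, slot 289), so the earlier x was about right. The fault may lie along the slot, so I'll profile the slot in both directions from the first look.

Run:
```python
from h import *
a=np.radians(15.05); A=np.array([[np.cos(a),-np.sin(a)],[np.sin(a),np.cos(a)]])
s=sense(); d=capture("wrist"); W5=cloud(d,s)
W1=np.load("w1.npz")["W"]
for n,W in (("w1",W1),("w5",W5)):
    U=W[...,:2]@A; z=W[...,2]; ok=~np.isnan(z)
    print(n,"along y")
    x0=.6465
    m=ok&(abs(U[...,0]-x0)<.0015)&(U[...,1]>.008)&(U[...,1]<.15)&(z<.075)
    y=U[m][:,1]; zz=z[m]
    for lo,hi in ((.014,.030),(.112,.136)):
        print([(round(k*1e3,1),round(float(np.median(zz[abs(y-k)<.0006]))*1e3,1)) for k in np.arange(lo,hi,.001) if (abs(y-k)<.0006).any()])
    for y0 in ((.03,.075,.115) if n=="w1" else (.0205,.0235)):
        m=ok&(abs(U[...,1]-y0)<.002)&(abs(U[...,0]-x0)<.015)&(z<.075); x=U[m][:,0]; zz2=z[m]
        print("x at",y0,[(round(k*1e3,1),round(float(np.median(zz2[abs(x-k)<.0006]))*1e3,1)) for k in np.arange(.633,.661,.001) if (abs(x-k)<.0006).any()])
```

```text
w1 along y
[(np.float64(14.0), 60.3), (np.float64(15.0), 59.7), (np.float64(16.0), 58.8), (np.float64(17.0), 59.2), (np.float64(18.0), 59.6), (np.float64(19.0), 59.0), (np.float64(20.0), 57.5), (np.float64(21.0), 56.6), (np.float64(22.0), 56.0), (np.float64(25.0), 14.4), (np.float64(26.0), 14.8), (np.float64(27.0), 15.2), (np.float64(28.0), 14.9), (np.float64(29.0), 15.8)]
[(np.float64(112.0), 15.1), (np.float64(113.0), 14.9), (np.float64(114.0), 15.1), (np.float64(115.0), 14.6), (np.float64(116.0), 14.4), (np.float64(117.0), 15.0), (np.float64(118.0), 15.0), (np.float64(119.0), 14.7), (np.float64(120.0), 15.2), (np.float64(121.0), 15.0), (np.float64(122.0), 14.4), (np.float64(123.0), 14.5), (np.float64(124.0), 15.5), (np.float64(125.0), 15.6), (np.float64(126.0), 37.2), (np.float64(127.0), 51.7), (np.float64(128.0), 58.3), (np.float64(129.0), 59.3), (np.float64(130.0), 59.7), (np.float64(131.0), 59.2), (np.float64(132.0), 59.7), (np.float64(133.0), 60.0), (np.float64(134.0), 60.6), (np.float64(135.0), 59.7), (np.float64(136.0), 59.9)]
x at 0.03 [(np.float64(633.0), 60.2), (np.float6
[... 3418 characters left out ...]
np.float64(636.0), 58.7), (np.float64(637.0), 57.5), (np.float64(638.0), 57.0), (np.float64(639.0), 55.6), (np.float64(640.0), 56.0), (np.float64(641.0), 56.5), (np.float64(642.0), 56.1), (np.float64(643.0), 56.4), (np.float64(644.0), 55.9), (np.float64(645.0), 55.7), (np.float64(646.0), 55.7), (np.float64(647.0), 55.8), (np.float64(648.0), 56.4), (np.float64(649.0), 57.0), (np.float64(650.0), 56.5), (np.float64(651.0), 56.0), (np.float64(652.0), 56.3), (np.float64(653.0), 55.0), (np.float64(654.0), 56.4), (np.float64(655.0), 57.4), (np.float64(656.0), 58.3), (np.float64(657.0), 59.6), (np.float64(658.0), 59.9), (np.float64(659.0), 59.7), (np.float64(660.0), 59.9), (np.float64(661.0), 59.5)]
```

The slot centre in the dock frame is (0.6463, 0.0743), and the cartridge is at (0.6437, 0.0760). I'll correct by about +3 mm in x and -1 mm in y, settle, then go down slowly.

drive_tool --pt "0 0 0 4 0 0 0" --pt "0 3 -1 0 0 0 0" --pt "0 0 0 0 0 0 0" --pt "0 0 0 0 0 0 0" --pt "0 0 0 0 0 0 0"

```text
time_s: 9.02
tcp_pos: [0.6062, 0.2386, 0.1474]
ee_rot: [[0.259, -0.966, -0.0], [-0.966, -0.259, -0.0], [0.0, 0.0, -1.0]]
wrist_force: [-0.6, -0.2, -1.7]
gripper_width: 0.132
gripper_force: 30.0
```

```bash
cat > m.py <<'E'
from h import *
s=sense(); d=capture("wrist"); W=cloud(d,s); z=W[...,2]
a=np.radians(15.05); A=np.array([[np.cos(a),-np.sin(a)],[np.sin(a),np.cos(a)]]); U=W[...,:2]@A
print("tcp",s["tcp_pos"],s["tcp_pos"][:2]@A, s["wrist_force"].round(1), s["ee_rot"][:2,2].round(4))
m=masks_of("cartridge",d)[0]["region"]
r=m&(abs(z-s["tcp_pos"][2]-.028)<.006); p=np.percentile(U[r],[.2,99.8],0)
print("cart x",p[:,0].mean(),"y",p[0,1]+.05,"top",np.median(z[r]), cv2.minAreaRect((U[r]*1000).astype(np.float32)))
for k in (.07,.09,.11,.13):
    q=m&(abs(z-k)<.004)&(U[...,1]<.035)
    if q.sum()>5: print(k,np.percentile(U[q][:,0],[5,50,95]),np.median(U[q][:,1]))
E
python3 m.py
```

```text
tcp [0.60615285 0.23862599 0.14736172] [0.64732364 0.07304623] [-0.6 -0.2 -1.7] [-0.0003 -0.0001]
cart x 0.6471424306337428 y 0.07399963344934737 top 0.17543264159053795 ((647.1619262695312, 54.85424041748047), (61.91032028198242, 12.068385124206543), 89.93524932861328)
0.07 [0.64271374 0.64727139 0.65177039] 0.024680643881614582
0.09 [0.64198459 0.64728121 0.6521166 ] 0.024604128569521124
0.11 [0.64181609 0.64646946 0.65192036] 0.024475892895840106
0.13 [0.64197537 0.64693285 0.65209933] 0.024397470523014282
```

drive_tool --pt "0 -0.8 0 0 0 0 0" --pt "0 0 0 -3 0 0 0" --pt "0 0 0 -3 0 0 0" --pt "0 0 0 -2 0 0 0" --pt "0 0 0 -2 0 0 0"

```text
time_s: 9.53
tcp_pos: [0.6052, 0.2386, 0.137]
ee_rot: [[0.259, -0.966, -0.001], [-0.966, -0.259, -0.0], [0.0, 0.001, -1.0]]
wrist_force: [0.1, -0.9, -2.4]
gripper_width: 0.139
gripper_force: 30.0
```

```bash
python3 m.py
```

```text
tcp [0.60516393 0.23863419 0.13703144] [0.64637077 0.07331094] [ 0.1 -0.9 -2.4] [-0.0006 -0.0003]
cart x 0.6462080064672775 y 0.07428866019012584 top 0.16511037789534697 ((646.1881103515625, 55.099891662597656), (62.01536178588867, 12.073559761047363), 89.86204528808594)
0.07 [0.64114039 0.64582984 0.65070862] 0.024905810669824453
0.09 [0.64071777 0.64567275 0.65103448] 0.024799919676082804
0.11 [0.64087165 0.64595907 0.65126641] 0.02472714638528979
0.13 [0.64098124 0.64636476 0.65130128] 0.024635793457675297
```

Bottom is at about 55 mm, inside the mouth, centred and with no contact force. I'll continue down.

drive_tool --pt "0 0 0 -3 0 0 0" --pt "0 0 0 -4 0 0 0" --pt "0 0 0 -4 0 0 0" --pt "0 0 0 -4 0 0 0" --pt "0 0 0 0 0 0 0"

```text
time_s: 10.05
tcp_pos: [0.6047, 0.2384, 0.1211]
ee_rot: [[0.259, -0.966, -0.002], [-0.966, -0.259, -0.001], [0.0, 0.002, -1.0]]
wrist_force: [-0.4, -0.2, -2.2]
gripper_width: 0.133
gripper_force: 30.0
```

drive_tool --pt "0 0 0 -5 0 0 0" --pt "0 0 0 -5 0 0 0" --pt "0 0 0 -5 0 0 0" --pt "0 0 0 -4 0 0 0" --pt "0 0 0 0 0 0 0"

```text
time_s: 10.47
tcp_pos: [0.6047, 0.2383, 0.1021]
ee_rot: [[0.259, -0.966, -0.002], [-0.966, -0.259, -0.001], [0.001, 0.002, -1.0]]
wrist_force: [-0.3, 0.2, -1.5]
gripper_width: 0.141
gripper_force: 30.0
```

drive_tool --pt "0 0 0 -2 0 0 0" --pt "0 0 0 -2 0 0 0" --pt "0 0 0 -1 0 0 0" --pt "0 0 0 0 0 0 0"

```text
time_s: 10.8
tcp_pos: [0.6053, 0.2387, 0.0984]
ee_rot: [[0.259, -0.966, -0.0], [-0.966, -0.259, -0.0], [0.0, 0.0, -1.0]]
wrist_force: [-1.0, -0.3, -3.1]
gripper_width: 0.136
gripper_force: 30.0
```

```bash
python3 m.py
```

```text
tcp [0.60527827 0.23867364 0.09836058] [0.64649143 0.07331935] [-1.  -0.3 -3.1] [-0.0003 -0.0001]
cart x 0.6462995665252985 y 0.07428013404157827 top 0.12643937337453146 ((646.33447265625, 55.019500732421875), (61.74460220336914, 11.77259635925293), 89.8919448852539)
0.07 [0.64162729 0.64647424 0.65133248] 0.02474164326970886
0.09 [0.64121822 0.64648386 0.6515211 ] 0.024659601411085547
0.11 [0.64117005 0.64619086 0.65146076] 0.024548775844262377
0.13 [0.64124439 0.64623079 0.65140059] 0.02962536492063223
```

Top is at 126.4 mm and should be 125. I'll press the last bit until it touches.

drive_tool --pt "0 0 0 -1.5 0 0 0" --pt "0 0 0 -1.5 0 0 0" --pt "0 0 0 0 0 0 0" --pt "0 0 0 0 0 0 0"

```text
time_s: 11.23
tcp_pos: [0.6056, 0.2389, 0.0966]
ee_rot: [[0.259, -0.966, 0.001], [-0.966, -0.259, 0.0], [0.0, -0.001, -1.0]]
wrist_force: [-1.5, 0.6, 4.5]
gripper_width: 0.14
gripper_force: 30.0
```

It is on the floor, with about 7 N of contact. I'll open the fingers and check.

drive_tool --pt "40 0 0 0 0 0 0" --pt "40 0 0 0 0 0 0" --pt "40 0 0 0 0 0 0" --pt "40 0 0 0 0 0 0" --pt "40 0 0 0 0 0 0"

```text
time_s: 11.65
tcp_pos: [0.6054, 0.2386, 0.0953]
ee_rot: [[0.259, -0.966, -0.0], [-0.966, -0.259, -0.0], [0.0, 0.0, -1.0]]
wrist_force: [-0.2, -0.7, 0.5]
gripper_width: 0.377
gripper_force: 0.0
```

drive_tool --pt "40 0 0 0 0 0 0" --pt "40 0 0 10 0 0 0" --pt "40 0 0 25 0 0 0" --pt "40 0 0 35 0 0 0" --pt "40 0 0 0 0 0 0"

```text
time_s: 12.07
tcp_pos: [0.6093, 0.2404, 0.1741]
ee_rot: [[0.261, -0.965, 0.013], [-0.965, -0.261, 0.005], [-0.002, -0.014, -1.0]]
wrist_force: [0.9, 0.8, 2.1]
gripper_width: 0.4
gripper_force: 0.0
```

```bash
sed 's/abs(z-s\["tcp_pos"\]\[2\]-.028)<.006/abs(z-.125)<.006/' m.py > m2.py; python3 m2.py
```

```text
tcp [0.60932502 0.24036585 0.17408229] [0.65083877 0.07390273] [0.9 0.8 2.1] [0.0133 0.0055]
cart x 0.6466389624020663 y 0.07502712864663244 top 0.12465029936012761 ((646.5855102539062, 75.14575958251953), (11.92204475402832, 100.57344818115234), 0.015040848404169083)
0.07 [0.64199904 0.64672366 0.65125164] 0.025085233082390697
0.09 [0.64169027 0.64637947 0.65156135] 0.0250810393861974
0.11 [0.64129774 0.64655557 0.65182797] 0.02509758305913135
0.13 [0.64274072 0.64563284 0.65060827] 0.02988447775825738
```

Seated and released: the top is at 124.7 mm, x and y are within 1 mm, and it is aligned. Next is the pedal: close the fingers, turn 90° so the gripper body lies along the dock's y, and go above the pad.

drive_tool --pt "0 -10 -2.7 0 0 0 0.121" --pt "0 -10 -2.7 0 0 0 0.121" --pt "0 -10 -2.7 0 0 0 0.121" --pt "0 -10 -2.7 0 0 0 0.121" --pt "0 -10 -2.7 0 0 0 0.121"

```text
time_s: 12.58
tcp_pos: [0.5543, 0.2247, 0.1647]
ee_rot: [[0.766, -0.643, -0.002], [-0.643, -0.766, -0.001], [-0.001, 0.002, -1.0]]
wrist_force: [-0.1, 0.6, -0.2]
gripper_width: 0.106
gripper_force: 0.0
```

drive_tool --pt "0 -10 -2.7 0 0 0 0.121" --pt "0 -10 -2.7 0 0 0 0.121" --pt "0 -10 -2.7 0 0 0 0.121" --pt "0 -10 -2.7 0 0 0 0.121" --pt "0 -10 -2.7 0 0 0 0.121"

```text
time_s: 13.0
tcp_pos: [0.5043, 0.2112, 0.1649]
ee_rot: [[0.996, -0.093, -0.001], [-0.093, -0.996, -0.001], [-0.001, 0.001, -1.0]]
wrist_force: [0.7, 0.3, -0.2]
gripper_width: 0.006
gripper_force: 0.0
```

drive_tool --pt "0 -10 -2.7 0 0 0 0.121" --pt "0 -10 -2.7 0 0 0 0.121" --pt "0 -10 -2.7 0 0 0 0.121" --pt "0 -5 0 0 0 0 0" --pt "0 0 0 0 0 0 0"

```text
time_s: 13.42
tcp_pos: [0.4693, 0.2032, 0.1653]
ee_rot: [[0.966, 0.258, -0.001], [0.258, -0.966, -0.001], [-0.001, 0.0, -1.0]]
wrist_force: [1.2, 0.5, -0.1]
gripper_width: 0.004
gripper_force: 0.0
```

drive_tool --pt "0 0 0 0 0 0 0" --pt "0 0 0 0 0 0 0"

```text
time_s: 13.58
tcp_pos: [0.4708, 0.2039, 0.1655]
ee_rot: [[0.966, 0.26, 0.0], [0.26, -0.966, 0.0], [0.0, 0.0, -1.0]]
wrist_force: [0.1, 0.2, 0.5]
gripper_width: 0.006
gripper_force: 0.0
```

Run:
```python
from h import *
s=sense(); d=capture("wrist"); save("w6",d); W=cloud(d,s); z=W[...,2]
print(s["tcp_pos"],s["ee_rot"],s["joints"])
for m in masks_of("pedal_pad",d)[:2]:
    r=W[m["region"]]; print(m["p"],m["xy"],np.nanpercentile(r,[2,50,98],0))
```

```text
[0.47080223 0.20385556 0.16550441] [[ 9.65725508e-01  2.59565354e-01  2.64534876e-04]
 [ 2.59565360e-01 -9.65725543e-01  1.39271450e-05]
 [ 2.59083091e-04  5.52142912e-05 -9.99999965e-01]] [ 4.15661854e+01  1.53452062e+01 -2.14128263e+01  1.18085991e-02
 -5.32300985e+01  6.34710207e+01]
0.59 [319.5, 200.0] [[0.45252046 0.1808979  0.03179635]
 [0.49357747 0.20947157 0.04565313]
 [0.53565884 0.23862715 0.05930621]]
```

View pics/w6.png

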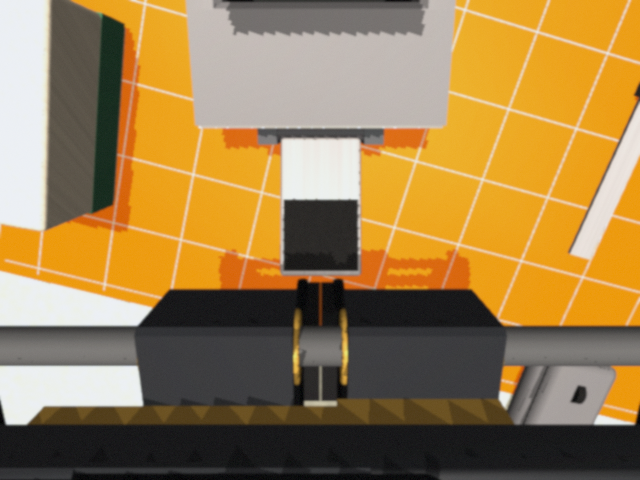

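The picture shows the pad at (320,235), in line with the closed fingers, and the pedal free. I'll press down.

drive_tool --pt "0 0 0 -20 0 0 0" --pt "0 0 0 -30 0 0 0" --pt "0 0 0 -25 0 0 0" --pt "0 0 0 -12 0 0 0" --pt "0 0 0 -8 0 0 0"

```text
time_s: 14.1
tcp_pos: [0.4697, 0.2028, 0.0687]
ee_rot: [[0.966, 0.26, -0.003], [0.26, -0.966, -0.003], [-0.004, 0.002, -1.0]]
wrist_force: [-1.4, -0.9, 4.6]
gripper_width: 0.004
gripper_force: 1.9
```

drive_tool --pt "0 0 0 -7 0 0 0" --pt "0 0 0 -6 0 0 0" --pt "0 0 0 -5 0 0 0" --pt "0 0 0 -3 0 0 0" --pt "0 0 0 0 0 0 0"

```text
time_s: 14.52
tcp_pos: [0.4697, 0.2032, 0.0512]
ee_rot: [[0.965, 0.261, -0.002], [0.261, -0.965, -0.002], [-0.002, 0.001, -1.0]]
wrist_force: [-6.6, -1.7, 12.4]
gripper_width: 0.004
gripper_force: 6.0
```

drive_tool --pt "0 0 0 -3 0 0 0" --pt "0 0 0 0 0 0 0" --pt "0 0 0 0 0 0 0" --pt "0 0 0 0 0 0 0"

```text
time_s: 14.85
tcp_pos: [0.4697, 0.2032, 0.0507]
ee_rot: [[0.965, 0.262, -0.001], [0.262, -0.965, -0.001], [-0.001, 0.001, -1.0]]
wrist_force: [-12.6, -2.3, 30.5]
gripper_width: 0.005
gripper_force: 15.0
```

The pedal is on its stop: 30 N with no further travel. I'll rise and check.

drive_tool --pt "0 0 0 4 0 0 0" --pt "0 0 0 7 0 0 0" --pt "0 0 0 10 0 0 0" --pt "0 0 0 15 0 0 0" --pt "0 0 0 30 0 0 0"

```text
time_s: 15.27
tcp_pos: [0.4693, 0.2029, 0.1114]
ee_rot: [[0.966, 0.26, -0.004], [0.26, -0.966, -0.002], [-0.004, 0.001, -1.0]]
wrist_force: [0.2, 0.5, 0.7]
gripper_width: 0.003
gripper_force: 0.0
```

drive_tool --pt "0 0 0 35 0 0 0" --pt "0 0 0 35 0 0 0" --pt "0 0 0 0 0 0 0" --pt "0 0 0 0 0 0 0" --pt "0 0 0 0 0 0 0"

```text
time_s: 15.68
tcp_pos: [0.4702, 0.2037, 0.1827]
ee_rot: [[0.965, 0.261, 0.0], [0.261, -0.965, 0.001], [0.001, -0.001, -1.0]]
wrist_force: [-0.3, 0.1, -0.2]
gripper_width: 0.002
gripper_force: 0.0
```

```bash
python3 m2.py
python3 - <<'E'
from h import *
s=sense(); print(s["wrist_force"],s["joint_velocities"].round(2))
d=capture("wrist"); W=cloud(d,s)
P=W[(np.hypot(W[...,0]-.473,W[...,1]-.2046)<.008)]; print("pad z",np.nanmedian(P[:,2]))
d=capture("top"); W=cloud(d)
for l in ["cartridge","spare","caliper","mug","phone","tape","mouse","pen_tray","tissue_box"]:
    m=masks_of(l,d)
    if m: print(l,round(m[0]["p"],2),np.nanmedian(W[m[0]["region"]],0).round(3))
save("end",d)
E
```

```text
tcp [0.47022696 0.20370185 0.18273115] [0.50699159 0.07461478] [-0.3  0.1 -0.2] [0.0004 0.0011]
[-0.43094743 -0.43266966 -1.22315239] [ 0.1   0.65 -0.22  0.28 -0.1   0.02]
pad z 0.18862236990311124
cartridge 0.55 [0.602 0.234 0.122]
spare 0.62 [ 0.525 -0.171  0.096]
caliper 0.79 [0.631 0.006 0.005]
mug 0.59 [0.789 0.006 0.026]
tape 0.67 [0.774 0.219 0.023]
mouse 0.68 [ 0.375 -0.013  0.032]
pen_tray 0.89 [ 0.786 -0.175  0.009]Traceback (most recent call last):
  File "m2.py", line 6, in <module>
    r=m&(abs(z-.125)<.006); p=np.percentile(U[r],[.2,99.8],0)
                              ~~~~~~~~~~~~~^^^^^^^^^^^^^^^^^^
    return _quantile_unchecked(
        a, q, axis, out, overwrite_input, method, keepdims, weights)
    return _ureduce(a,
                    func=_quantile_ureduce_func,
    ...<5 lines>...
                    overwrite_input=overwrite_input,
                    method=method)
    r = func(a, **kwargs)
    result = _quantile(arr,
                       quantiles=q,
    ...<2 lines>...
                       out=out,
                       weights=wgt)
    slices_having_nans = np.isnan(arr[-1, ...])
                                  ~~~^^^^^^^^^
IndexError: index -1 is out of bounds for axis 0 with size 0
```

View pics/end.png

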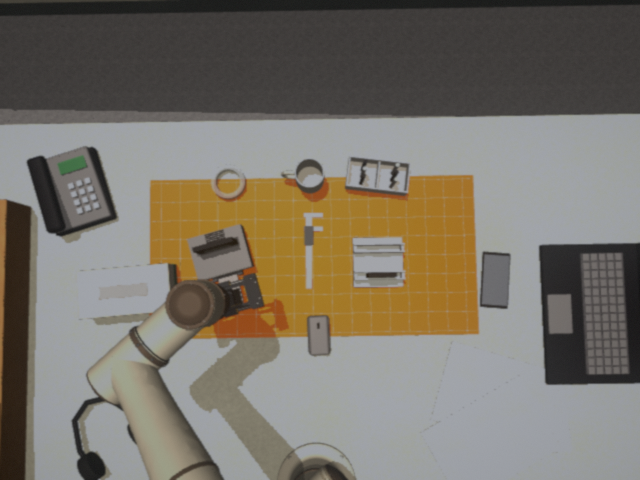

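The picture shows the cartridge in the dock at (215,242), the spare still in the stand at (381,275), and everything else in place. I'll check the pedal and hand in if it is back up.

Run:
```python
from h import *
s=sense(); d=capture("wrist"); W=cloud(d,s)
m=masks_of("pedal_pad",d); r=W[m[0]["region"]]; p=np.nanpercentile(r,[2,50,98],0); print(p)
if p[2,2]>.055: print(finish_job())
```

```text
[[0.45191807 0.18063974 0.03179892]
 [0.49363237 0.20928734 0.04560044]
 [0.53567182 0.23881581 0.05932832]]
the job is handed in; nothing more can be done
None
```

I seated the larger cartridge in the dock and let go, pressed the pedal to its stop once and saw it come back up, then handed in the job; the smaller cartridge is still in the stand and nothing else appears to have moved.

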